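# Put the dovetail keys away and hold the key-well cover down for locking

### The job

Put the two ebony dovetail keys away, one end-down in each socket of the cutting table's key well and right to the bottom, and turn the well's quarter-turn wing stud until its wing stands in line to pass through the slot in the cover. Then set the aluminium cover over the stud and press it down flush on the well's frame against the lift pins, and finish still holding it pressed there so that I can lock it. Do not touch the half-lacquered box, and leave the gauge and the glass weight where they are.

Things in the scene. Friction and masses are not known exactly. Their poses are not given: they have to be found in the camera images.
- well: Key well, fixed to the table: open dark wooden box 130 (x) x 200 (y) x 110 mm high with a steel frame 12 mm wide round its top edge. Origin: centre of its underside, on the table; z up, y along its length. Feet on the table stand 14 mm out at both y ends (8 mm high). Inside, a boxwood block with the key sockets and the wing stud fills it to 10 mm below the frame's top.
- well_rim (a point): Centre of the well's opening at the height of the frame's top face, 110 mm above the well's origin; axes as the well. Four sprung lift pins, 6 mm thick, stand 5 mm proud of the frame at (+-58, +-92) mm. The cover's weight alone does not sink them: they yield at 6 N in all and are fully down, the cover flush, at 11 N in all (cover's weight included).
- socket_near_stud (a point): Centre of the mouth of one key socket, at well (0, 15, 100) mm; axes as the well. Rectangular, 26 (x) x 20 (y) mm with a 3 mm chamfer, floor 92 mm below the mouth (8 mm above the well's origin).
- socket_far (a point): Centre of the mouth of the other, equal key socket, at well (0, 60, 100) mm; axes as the well.
- stud (a joint): Angle of the quarter-turn wing stud about its upright axis, rad, anticlockwise seen from above. 0: wing along the well's y (the locked direction, crosswise to the slot); 1.571, a stop: wing along the well's x, in line with the slot of the cover when it lies on the frame. Stiff with light friction (0.06 N m), stays where it is left.
- wing (a point): Middle of the steel wing on the stud, at well (0, -65, 128) mm. The wing is a flat upright plate 34 mm long, 9 mm thick, from 8 to 28 mm above the frame's top (its top 5 mm narrowed to 26 x 7 mm), on a neck 9 mm thick. The point turns with the wing: its y axis runs along the wing's length, its x axis across its thickness.
- cover: Loose aluminium cover plate 130 (x) x 200 (y) x 5 mm, about 0.4 kg, lying flat on the table with its handle up. Origin: centre of its underside, axes as the plate's sides. Through it a slot 44 mm (along x) x 18 mm (along y), centred at y = -65 mm, which goes over the wing when cover and well lie with the same axes. Seated, its origin is at point well_rim.
- cover_handle (a point): Middle of the grip bar of the cover's wooden handle, on the cover's centre line 32.5 mm above its underside; bar 80 mm along the cover's y, 16 mm wide, from 24 to 41 mm above the underside, on two posts 12 mm wide at y = +-30 mm.
- cover_slot (a point): Centre of the cover's slot, on the underside, at cover (0, -65, 0) mm.
- rack: Pine rack block fixed on the table, 60 (x) x 110 (y) x 45 mm high, with two sockets 23 (x) x 17 mm at y = +-25 mm, 35 mm deep, in which the keys stand at the start. Origin: centre of its underside.
- key_a: Ebony dovetail key, 90 mm long, section 20 (x) x 14 (y) mm with flat x ends and waisted y sides, about 28 g, standing upright in the rack (top 100 mm above the table). Origin: centre of its lower end; z along the key, up. Either key may go in either socket, either way round.
- key_b: The other ebony key, the same.
- mulberry_box: Mulberry box, 85 (x) x 130 (y) x 60 mm, one half lacquered and not yet dry: not to be touched. Origin: centre of its underside.
- gauge: Boxwood cutting gauge lying on the table, stem 210 mm along its y, 25 mm high, with a fence block 66 x 24 x 50 mm. Origin: under the middle of the stem.
- glass_weight: Green glass weight, 68 mm across, 44 mm high. Origin: centre of its underside.

How it is judged:
On the way:
1. both keys stand at the bottom of the sockets and the wing stud is turned in line ((((horizontal distance between key_a and socket_near_stud below 0.012 m and z of key_a in the frame of socket_near_stud below -0.086 m and angle between key_a's own z axis and vertical below 0.2 rad) and (horizontal distance between key_b and socket_far below 0.012 m and z of key_b in the frame of socket_far below -0.086 m and angle between key_b's own z axis and vertical below 0.2 rad)) or ((horizontal distance between key_a and socket_far below 0.012 m and z of key_a in the frame of socket_far below -0.086 m and angle between key_a's own z axis and vertical below 0.2 rad) and (horizontal distance between key_b and socket_near_stud below 0.012 m and z of key_b in the frame of socket_near_stud below -0.086 m and angle between key_b's own z axis and vertical below 0.2 rad))) and value of joint stud above 1.38 rad), for 0.2 s.
At the end, for the whole second after the job is handed in: A key at the floor of each socket (within 6 mm); wing in line with the slot (over 1.38 rad); cover over the stud, flush on the frame (within 1.8 mm, 10 mm of centred, 0.12 rad of square, tilt under 0.03 rad), at rest, and still held down by the fingers against the lift pins (over 2 N) (all of step 1 and z of cover in the frame of well_rim between -0.004 and 0.0018 m and horizontal distance between cover and well_rim below 0.01 m and angle between the y axis of cover and the y axis of well, either way round below 0.12 rad and angle between cover's own z axis and vertical below 0.03 rad and contact force between the fingers and cover above 2 N and linear speed of cover below 0.02 m/s); the arm keeps its last pose, push and grip.
It fails at once if the half-lacquered box is touched or moved (contact force between any of the fingers, the arm, cover and mulberry_box above 0.3 N or distance of mulberry_box from where it was at the start of the episode above 0.008 m).
It fails at once if the gauge or the glass weight is pushed out of its place (distance of any of gauge, glass_weight from where it was at the start of the episode above 0.02 m).
It also fails if it takes over 72 s, if anything falls off the work surface, if the arm or the gripper's body presses on something with over 40 N, if the wrist force passes 120 N, or if a joint passes its speed limit or range.

### The arm

A 6-joint arm with a two-finger parallel gripper is mounted at the origin on the work surface. World frame = base frame: x ahead of the robot, y to its left, z up, the work surface at z = 0. Lengths are in m, angles in rad, forces in N, time in s.
With the tool pointing down it reaches from about 0.35 to 0.8 m from the base axis. Payload 7.3 kg.
Tool frame: the origin (TCP) lies midway between the tips of the shut fingers; the grasp point (between the pads) lies 19 mm behind it (manip.tcp_to_grasp is the distance from the TCP to the grasp point, in m); z points along the fingers, y is the line along which they close (so a half turn about z gives the same grasp; the last joint's range is limited). The gripper opens to 85 mm and grips with 20 to 120 N. Pads are 22 mm wide; open, the fingers measure 114 mm over their backs; the gripper's body (76 mm by 85 mm) begins 54 mm behind the grasp point. The pads swing forward as they close: fully open they stand 13 mm farther back than shut.
Start: joints at [-1.318, 0.342, 1.524, -0, 1.275, -0.146], TCP at [0.204, -0.484, 0.231] pointing down, gripper open.
Joint ranges: [-2.53, 2.53], [-0.77, 2.02], [0.04, 2.7], [-1, 4.14], [0.28, 2.66], [-3.11, 3.11]. Speed limits (rad/s): [2.57, 2.57, 3.14, 3.14, 3.14, 3.14].

### API

Orientations are given as a rotation vector (axis times angle).
In Python, from rig import manip, imaging, spotter gives the robot as it stands.
- The arm moves only by the tool play_rows, never from a script. Its arguments are lists of equal length, an entry for each row: "claw": the finger opening in m, from 0 to 0.0854; "translation": the shift along the tool's x, y, z in m, a list of three; "twist": the turn, a rotation vector about the tool's x, y, z in degrees, a list of three. A call has 1 to 8 rows; each row is the pose to reach, as a shift and turn from the pose commanded when the call began, along the tool's axes at that moment; what a row does not reach only later rows make up. A row lasts 1/8 s, in which the tool goes at most 62.5 mm and 10.7 degrees, less where a joint would pass 70% of its speed; a pose out of reach is approached as far as the arm can. A call with a gripper value outside its range is refused whole. The fingers move at their own pace and stop on an object; "squeeze" is the grip in N (left out, the last holds). Time passes only in rows, so rows that repeat a pose let the fingers close. It gives the time, the measured TCP pose, the force, the opening and the grip force at its end, in the units of the state.
- manip.get_state(): the state, without advancing time (a new reading comes with each control period).
- imaging.grab_frame(name): name is "scene" or "side" or "wrist"; returns the picture (384x512x3 uint8, red, green, blue); there is no depth.
- imaging.camera_params(name): a dict with "mtx" (3x3 intrinsics, pixels), "R" (3x3) and "t" (3): a world point X has camera coordinates R X + t; the wrist camera has in their place "mount" (4x4, takes a point from camera to tool coordinates, whose origin is the TCP and whose axes are the flange's). Camera axes: x right, y down, z forward; pixel columns grow to the right and rows downward; lengths in m; the calibration is good to about 2 mm. A picture is of the moment at which its call begins: read the wrist's pose just before it. camera_params takes no time and is no camera call.
- manip.finish_job(): hands the job in; it is judged then, once.
Trained networks look in the newest picture that a camera, given by its name, has taken for a name from the list of things; names that differ only in an ending like _2 or _b are one class to them, and where a whole thing is asked for, a point or a joint stands for the part that bears it (a point fixed in the world has none). Each returns a list of dicts, best first, with "confidence" (0 to 1); they miss things now and then, are a little off and sometimes report something else, mostly with a low value. They report only what shows in the picture. A call takes as long as a camera call.
- spotter.outline_of(query, camera): "pixels" (384x512 bool, what is visible of it).
- spotter.place_of(query, camera): "position" ([x, y, z] in m, in world coordinates, good to about 4 mm: a listed point, or the origin of a listed thing).
The state is a dict: "time_s": time; "joints": joint angles; "joint_velocities": joint speeds; "tau": joint torques, N m; "eef_pos": TCP position; "orientation": TCP orientation; "contact_force": force on the tool from outside, world axes, zero at the start; "wrist_torque": the same for the moment, N m; "gripper_width": opening from 0.0 (shut) to 1.0 (fully open); "grip_force": force on a finger pad.
Only numpy, scipy, OpenCV 4.12 (cv2) and the standard library are available. Lean on these libraries where they do the work, as an engineer would, in place of code of your own. Each camera call takes 0.05 s, during which the arm holds its last target. There are 200 camera calls.

## Working session

There is one attempt and no reset: what is moved stays moved. The work goes in short steps, Python scripts to look and compute and a tool call to move; the robot and the scene stay as the last step left them, time stands still between calls to the robot, and variables do not carry over. Pictures are saved under pics/ and viewed, at most 13 in all, crops included, and the job is handed in when it is done.

Besides the shell and the picture viewer there is one more tool, called after ">>>" by a JSON object that holds its "name" and its "arguments", one argument or row to a line. play_rows: Moves the arm, as the interface text tells. Its arguments: {"type":"object","properties":{"claw":{"type":"array","items":{"type":"number"}},"translation":{"type":"array","items":{"type":"array","items":{"type":"number"}}},"twist":{"type":"array","items":{"type":"array","items":{"type":"number"}}},"squeeze":{"type":"number"}},"required":["claw","translation","twist"]}

```bash
ls; mkdir -p pics
python3 - <<'E'
from rig import manip, imaging, spotter
import cv2,numpy as np
s=manip.get_state(); print(s['eef_pos'],s['orientation'],s['time_s'],s['gripper_width'],manip.tcp_to_grasp)
ims=[]
for c in ['scene','side']:
    im=imaging.grab_frame(c); cv2.imwrite(f'pics/{c}0.png',im[:,:,::-1])
    for q in ['well','well_rim','socket_near_stud','socket_far','wing','cover','cover_handle','cover_slot','rack','key_a','mulberry_box','gauge','glass_weight']:
        try: print(c,q,[(np.round(d['position'],4).tolist(),round(d['confidence'],2)) for d in spotter.place_of(q,c)][:3])
        except Exception as e: print(q,e)
    p=imaging.camera_params(c); print(np.round(-p['R'].T@p['t'],3))
print(manip.get_state()['time_s'])
E
```

```text
pics
[ 0.20377197 -0.48340632  0.23063852] [-3.07786832e+00 -6.21971977e-01  1.60427830e-04] 0.0 1.0001289168023355 0.0187
scene well [([0.5399, -0.0382, -0.0006], 0.83), ([0.7835, 0.1573, -0.001], 0.48), ([0.4498, 0.3249, 0.0097], 0.41)]
scene well_rim [([0.5402, -0.0348, 0.1119], 0.79)]
scene socket_near_stud [([0.5367, -0.0196, 0.1002], 0.59)]
scene socket_far [([0.526, 0.024, 0.0982], 0.81)]
scene wing [([0.5498, -0.0987, 0.1283], 0.41), ([0.4522, 0.3458, 0.0004], 0.34)]
scene cover [([0.4721, -0.3118, 0.001], 0.6)]
scene cover_handle [([0.4724, -0.3112, 0.0327], 0.58), ([0.5406, -0.0335, -0.0035], 0.52)]
scene cover_slot [([0.4667, -0.3752, -0.0058], 0.9)]
scene rack [([0.4482, 0.3482, 0.0007], 0.84)]
scene key_a [([0.4504, 0.3258, 0.0086], 0.67), ([0.443, 0.3732, 0.0075], 0.67)]
scene mulberry_box [([0.7843, 0.1583, -0.0006], 0.95), ([0.449, 0.3428, -0.0018], 0.67)]
scene gauge [([0.7659, -0.1286, 0.0011], 0.95), ([0.4731, -0.3135, 0.0023], 0.63)]
scene glass_weight [([0.4132, 0.0917, -0.0056], 0.51)]
[ 1.255 -0.483  0.902]
side well [([0.5374, -0.0357, 0.0057], 0.66), ([0.4528, 0.3478, -0.0048], 0.53)]
side well_rim [([0.5393, -0.0322, 0.1082], 0.59)]
side socket_near_stud [([0.5371, -0.0193, 0.1051], 0.61), ([0.7828, 0.1537, -0.0005], 0.35)]
side socket_far [([0.5296, 0.022, 0.1012], 0.96)]
side wing [([0.5546, -0.1028, 0.1265], 0.63)]
side cover [([0.4727, -0.3116, 0.0002], 0.93)]
side cover_handle [([0.4749, -0.3143, 0.0318], 0.89)]
side cover_slot [([0.4619, -0.3737, -0.0048], 0.68)]
side rack [([0.4539, 0.3487, -0.0037], 0.92)]
side key_a [([0.4503, 0.3202, 0.0138], 0.78), ([0.5534, -0.1013, 0.1259], 0.71), ([0.4473, 0.3736, 0.0104], 0.56)]
side mulberry_box [([0.7838, 0.1557, 0.0005], 0.57)]
side gauge [([0.7654, -0.1288, 0.0022], 0.92)]
side glass_weight [([0.7635, -0.1315, 0.0029], 0.66), ([0.421, 0.0896, 0.0013], 0.63), ([0.4723, -0.3084, 0.0016], 0.4)]
[0.426 0.745 0.732]
1.4
```

View pics/scene0.png

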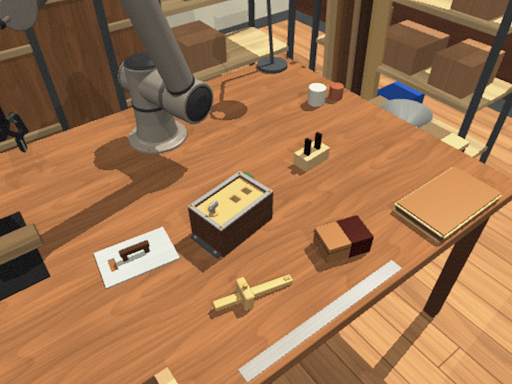

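View pics/side0.png

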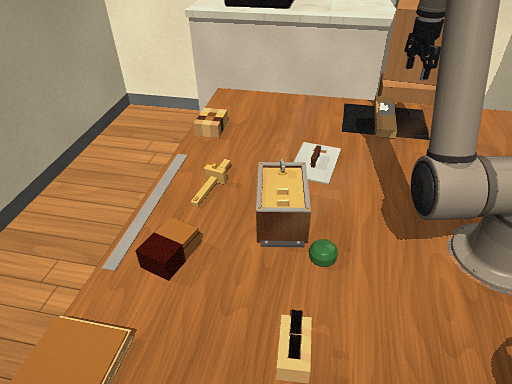

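```bash
cat > h.py <<'E'
from rig import manip, imaging, spotter
import cv2, numpy as np
from scipy.spatial.transform import Rotation as Ro
def to(*wps):
    """wps: (x,y,z,yaw of tool x) -> shift mm & twist deg from the current pose"""
    s=manip.get_state(); R=Ro.from_rotvec(s['orientation']); p=np.array(s['eef_pos'])
    print('t',round(s['time_s'],2),'p',p.round(4),'yaw',round(yaw(R),3),'F',np.round(s['contact_force'],1),'w',round(s['gripper_width'],3),'grip',s['grip_force'], 'tilt',np.round(R.as_matrix()[2],4))
    for x,y,z,a in wps:
        T=Ro.from_matrix([[np.cos(a),np.sin(a),0],[np.sin(a),-np.cos(a),0],[0,0,-1]])
        print(' tr',R.inv().apply(np.array([x,y,z])-p).round(4).tolist(),'tw',np.degrees((R.inv()*T).as_rotvec()).round(2).tolist())
def yaw(R): m=R.as_matrix(); return float(np.arctan2(m[1,0],m[0,0]))
def cam(c):
    """project(X)->px, ray(px,z)->world point at height z"""
    P=imaging.camera_params(c); K=np.array(P['mtx'])
    if c!='wrist': Rc,t=np.array(P['R']),np.array(P['t'])
    else:
        s=manip.get_state(); M=np.eye(4); M[:3,:3]=Ro.from_rotvec(s['orientation']).as_matrix(); M[:3,3]=s['eef_pos']
        C=np.linalg.inv(M@np.array(P['mount'])); Rc,t=C[:3,:3],C[:3,3]
    def proj(X): q=(Rc@np.atleast_2d(X).T).T+t; q=q@K.T; return q[:,:2]/q[:,2:]
    def ray(px,z):
        px=np.atleast_2d(px); d=(np.linalg.inv(K)@np.c_[px,np.ones(len(px))].T).T@Rc; o=-Rc.T@t
        return o+d*((z-o[2])/d[:,2])[:,None]
    return proj,ray
def look(qs,name,c='wrist'):
    pr=cam(c); im=imaging.grab_frame(c); cv2.imwrite(f'pics/{name}.png',im[:,:,::-1])
    for q in qs: print(q,[(np.round(d['position'],4).tolist(),round(d['confidence'],2)) for d in spotter.place_of(q,c)][:3])
    return pr,im
E
python3 - <<'E'
from h import *
print(imaging.camera_params('wrist'))
to((.50,-.05,.36,1.77))
E
```

```text
{'mtx': array([[268.53292232,   0.        , 255.81749708],
       [  0.        , 268.53292232, 191.85211586],
       [  0.        ,   0.        ,   1.        ]]), 'mount': array([[-2.54848041e-04, -9.50064005e-01, -3.12054998e-01,
         7.93451434e-02],
       [ 9.99999847e-01, -8.92196560e-05, -5.45043725e-04,
        -1.68669811e-03],
       [ 4.89984985e-04, -3.12055089e-01,  9.50063883e-01,
        -1.43637123e-01],
       [ 0.00000000e+00,  0.00000000e+00,  0.00000000e+00,
         1.00000000e+00]])}
t 1.4 p [ 0.2039 -0.4838  0.2313] yaw 0.399 F [-0.1 -0.2  0.5] w 1.003 grip 0.0 tilt [-1.e-04  1.e-04 -1.e+00]
 tr [0.4414, -0.2848, -0.1287] tw [0.0, 0.01, -78.56]
```

>>> {"name": "play_rows", "arguments": {
  "claw": [0.06, 0.06, 0.06, 0.06, 0.06, 0.06, 0.06, 0.06],
  "translation": [
    [0.482, -0.278, -0.1],
    [0.482, -0.278, -0.1],
    [0.482, -0.278, -0.1],
    [0.482, -0.278, -0.1],
    [0.482, -0.278, -0.1],
    [0.482, -0.278, -0.1],
    [0.482, -0.278, -0.1],
    [0.482, -0.278, -0.1]
  ],
  "twist": [
    [0, 0, -78.5],
    [0, 0, -78.5],
    [0, 0, -78.5],
    [0, 0, -78.5],
    [0, 0, -78.5],
    [0, 0, -78.5],
    [0, 0, -78.5],
    [0, 0, -78.5]
  ]
}}

```text
time_s: 2.4
eef_pos: [0.5022, -0.0899, 0.3203]
orientation: [1.986, 2.433, 0.0]
contact_force: [1.0, -0.2, -0.0]
gripper_width: 0.703
grip_force: 0.0
```

Run:
```python
from h import *
to((.54,-.04,.33,1.77))
```

```text
t 2.4 p [ 0.5022 -0.0899  0.3203] yaw 1.772 F [ 1.  -0.2 -0. ] w 0.703 grip 0.0 tilt [-6.e-04  5.e-04 -1.e+00]
 tr [0.0413, 0.047, -0.0097] tw [0.03, 0.03, 0.13]
```

>>> {"name": "play_rows", "arguments": {
  "claw": [0.06, 0.06, 0.06],
  "translation": [
    [0.041, 0.047, -0.01],
    [0.041, 0.047, -0.01],
    [0.041, 0.047, -0.01]
  ],
  "twist": [
    [0, 0, 0],
    [0, 0, 0],
    [0, 0, 0]
  ]
}}

```text
time_s: 2.78
eef_pos: [0.539, -0.0423, 0.3293]
orientation: [-1.99, -2.431, 0.001]
contact_force: [0.7, -0.1, -0.5]
gripper_width: 0.7
grip_force: 0.0
```

Run:
```python
from h import *
look(['well','well_rim','socket_near_stud','socket_far','wing'],'w1')
to((.5395,-.036,.33,1.77))
```

```text
well [([0.5399, -0.0357, -0.0013], 0.94)]
well_rim [([0.5399, -0.0397, 0.1094], 0.95)]
socket_near_stud [([0.5384, -0.022, 0.0967], 0.83)]
socket_far [([0.5245, 0.0203, 0.1], 0.71)]
wing [([0.5528, -0.1041, 0.1286], 0.74), ([0.4186, 0.0898, -0.0013], 0.53), ([0.5376, -0.0373, -0.0001], 0.46)]
t 3.08 p [ 0.5388 -0.0433  0.3299] yaw 1.767 F [ 0.4 -0.6 -0.2] w 0.701 grip 0.0 tilt [-2.e-04  0.e+00 -1.e+00]
 tr [0.007, 0.0021, -0.0001] tw [0.0, 0.01, -0.17]
```

View pics/w1.png

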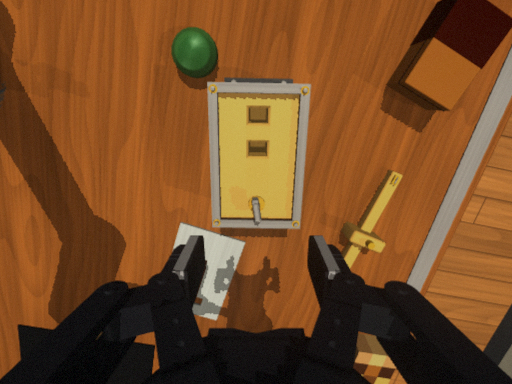

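Run:
```python
from h import *
im=cv2.imread('pics/w1.png'); pr,ray=cam('wrist')
hsv=cv2.cvtColor(im,cv2.COLOR_BGR2HSV)
m=((hsv[:,:,1]<60)&(hsv[:,:,2]>90)).astype(np.uint8); m[:,:195]=0;m[:,325:]=0;m[245:]=0;m[:70]=0
n,l,st,c=cv2.connectedComponentsWithStats(m); i=1+np.argmax(st[1:,4]); ys,xs=np.nonzero(l==i)
print(st[i]); P=ray(np.c_[xs,ys],.11)[:,:2]
print(cv2.minAreaRect((P*1000).astype(np.float32)))
# yellow block: socket holes & px corners
for q in [(208,83),(310,83),(301,229),(212,229)]: print(q,ray(q,.11)[0,:2].round(4))
g=cv2.cvtColor(im,cv2.COLOR_BGR2GRAY)
for (a,b) in [((240,100),(276,128)),((240,134),(276,162))]:
    sub=(hsv[a[1]:b[1],a[0]:b[0],2]<150); ys,xs=np.nonzero(sub); print('hole',len(xs),xs.min()+a[0],xs.max()+a[0],ys.min()+a[1],ys.max()+a[1])
    print(ray(((xs.min()+xs.max()+1)/2+a[0],(ys.min()+ys.max()+1)/2+a[1]),.1)[0].round(4))
big=cv2.resize(im[75:240,195:320],None,fx=4.5,fy=3.6,interpolation=cv2.INTER_CUBIC); cv2.imwrite('pics/w1c.png',cv2.resize(im[75:240,195:320],None,fx=3.6,fy=3.6,interpolation=cv2.INTER_CUBIC))
```

```text
[ 207   79  103  149 3640]
((537.806396484375, -34.346229553222656), (129.50125122070312, 203.52589416503906), 10.449914932250977)
(208, 83) [0.4579 0.0492]
(310, 83) [0.5837 0.0742]
(301, 229) [ 0.6224 -0.1244]
(212, 229) [ 0.4922 -0.1503]
hole 331 248 269 106 122
[0.5286 0.024  0.1   ]
hole 287 248 267 140 155
[ 0.5361 -0.0201  0.1   ]
```

View pics/w1c.png

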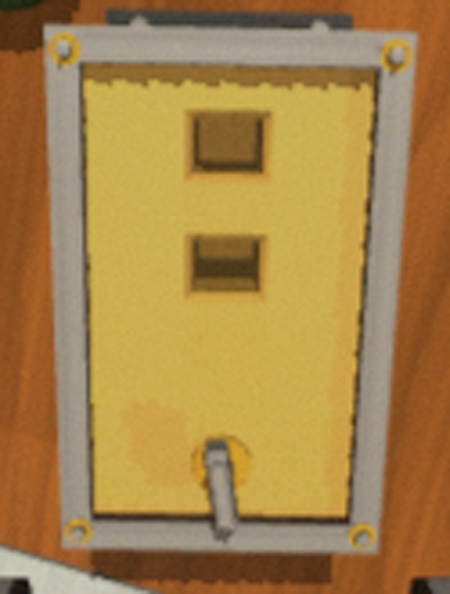

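Run:
```python
from h import *
to((.5505,-.1005,.17,1.89),(.5505,-.1005,.117,1.89))
```

```text
t 3.08 p [ 0.5388 -0.0433  0.3299] yaw 1.767 F [ 0.4 -0.6 -0.2] w 0.701 grip 0.0 tilt [-2.e-04  0.e+00 -1.e+00]
 tr [-0.0584, 0.0003, 0.1599] tw [0.0, 0.01, -7.05]
 tr [-0.0584, 0.0003, 0.2129] tw [0.0, 0.01, -7.05]
```

>>> {"name": "play_rows", "arguments": {
  "claw": [0.045, 0.045, 0.045, 0.045, 0.045, 0.045, 0.0, 0.0],
  "translation": [
    [-0.058, 0, 0.16],
    [-0.058, 0, 0.16],
    [-0.058, 0, 0.16],
    [-0.058, 0, 0.213],
    [-0.058, 0, 0.213],
    [-0.058, 0, 0.213],
    [-0.058, 0, 0.213],
    [-0.058, 0, 0.213]
  ],
  "twist": [
    [0, 0, -7],
    [0, 0, -7],
    [0, 0, -7],
    [0, 0, -7],
    [0, 0, -7],
    [0, 0, -7],
    [0, 0, -7],
    [0, 0, -7]
  ],
  "squeeze": 40
}}

```text
time_s: 4.08
eef_pos: [0.5512, -0.0993, 0.1185]
orientation: [1.837, 2.546, 0.001]
contact_force: [-13.8, -3.8, 12.7]
gripper_width: 0.108
grip_force: 8.9
```

>>> {"name": "play_rows", "arguments": {
  "claw": [0, 0, 0],
  "translation": [
    [0, 0, 0],
    [0, 0, 0],
    [0, 0, 0]
  ],
  "twist": [
    [0, 0, 0],
    [0, 0, 0],
    [0, 0, 0]
  ]
}}

```text
time_s: 4.45
eef_pos: [0.5508, -0.0995, 0.1187]
orientation: [1.837, 2.546, -0.0]
contact_force: [-4.4, -1.7, 7.6]
gripper_width: 0.097
grip_force: 41.1
```

Run:
```python
from h import *
to((.5505,-.1005,.117,3.32))
```

```text
t 4.45 p [ 0.5508 -0.0995  0.1187] yaw 1.892 F [-4.4 -1.7  7.6] w 0.097 grip 41.07482852996327 tilt [-1.7e-03  9.0e-04 -1.0e+00]
 tr [-0.0009, -0.0006, 0.0017] tw [-0.03, 0.12, -81.85]
```

>>> {"name": "play_rows", "arguments": {
  "claw": [0, 0, 0, 0, 0, 0, 0, 0],
  "translation": [
    [0, 0, 0],
    [0, 0, 0],
    [0, 0, 0],
    [0, 0, 0],
    [0, 0, 0],
    [0, 0, 0],
    [0, 0, 0],
    [0, 0, 0]
  ],
  "twist": [
    [0, 0, -10.5],
    [0, 0, -21],
    [0, 0, -31.5],
    [0, 0, -42],
    [0, 0, -52.5],
    [0, 0, -63],
    [0, 0, -73],
    [0, 0, -81]
  ]
}}

```text
time_s: 5.45
eef_pos: [0.5499, -0.1007, 0.1186]
orientation: [0.264, -3.13, 0.005]
contact_force: [-7.6, -5.9, 9.4]
gripper_width: 0.093
grip_force: 41.2
```

>>> {"name": "play_rows", "arguments": {
  "claw": [0, 0.03, 0.03, 0.03, 0.03, 0.03],
  "translation": [
    [0, 0, 0],
    [0, 0, 0],
    [0, 0, 0],
    [0, 0, -0.06],
    [0, 0, -0.12],
    [0, 0, -0.15]
  ],
  "twist": [
    [0, 0, 0],
    [0, 0, 0],
    [0, 0, 0],
    [0, 0, 0],
    [0, 0, 0],
    [0, 0, 0]
  ]
}}

```text
time_s: 6.2
eef_pos: [0.5517, -0.0991, 0.2705]
orientation: [-0.256, 3.126, -0.003]
contact_force: [0.4, -0.4, -0.5]
gripper_width: 0.349
grip_force: 0.0
```

Run:
```python
from h import *
to((.447,.34,.30,1.67))
```

```text
t 6.2 p [ 0.5517 -0.0991  0.2705] yaw -2.978 F [ 0.4 -0.4 -0.5] w 0.349 grip 0.0 tilt [-0.005  -0.0024 -1.    ]
 tr [0.0317, 0.4502, -0.0307] tw [0.13, 0.33, 93.69]
```

>>> {"name": "play_rows", "arguments": {
  "claw": [0.05, 0.05, 0.05, 0.05, 0.05, 0.05, 0.05, 0.05],
  "translation": [
    [0.032, 0.45, -0.031],
    [0.032, 0.45, -0.031],
    [0.032, 0.45, -0.031],
    [0.032, 0.45, -0.031],
    [0.032, 0.45, -0.031],
    [0.032, 0.45, -0.031],
    [0.032, 0.45, -0.031],
    [0.032, 0.45, -0.031]
  ],
  "twist": [
    [0.1, 0.3, 93.7],
    [0.1, 0.3, 93.7],
    [0.1, 0.3, 93.7],
    [0.1, 0.3, 93.7],
    [0.1, 0.3, 93.7],
    [0.1, 0.3, 93.7],
    [0.1, 0.3, 93.7],
    [0.1, 0.3, 93.7]
  ]
}}

```text
time_s: 7.2
eef_pos: [0.4457, 0.3402, 0.2978]
orientation: [-1.793, -2.575, 0.002]
contact_force: [0.4, 0.5, -0.2]
gripper_width: 0.585
grip_force: 0.0
```

Run:
```python
from h import *
to((.447,.335,.26,1.67))
```

```text
t 7.2 p [0.4457 0.3402 0.2978] yaw 1.925 F [ 0.4  0.5 -0.2] w 0.585 grip 0.0 tilt [ 0.0025 -0.0031 -1.    ]
 tr [-0.0054, -0.0004, 0.0378] tw [-0.2, -0.12, 14.61]
```

>>> {"name": "play_rows", "arguments": {
  "claw": [0.05, 0.05, 0.05],
  "translation": [
    [-0.005, 0, 0.038],
    [-0.005, 0, 0.038],
    [-0.005, 0, 0.038]
  ],
  "twist": [
    [-0.2, -0.1, 14.6],
    [-0.2, -0.1, 14.6],
    [-0.2, -0.1, 14.6]
  ]
}}

```text
time_s: 7.58
eef_pos: [0.4479, 0.3338, 0.2594]
orientation: [-2.101, -2.335, 0.001]
contact_force: [0.6, 0.5, -0.4]
gripper_width: 0.583
grip_force: 0.0
```

Run:
```python
from h import *
(pr,ray),im=look(['rack','key_a'],'r1')
to((.447,.335,.26,1.67))
hsv=cv2.cvtColor(im,cv2.COLOR_RGB2HSV)
for d in spotter.outline_of('key_a','wrist')[:3]:
    ys,xs=np.nonzero(d['pixels']); print(d['confidence'],len(xs),xs.min(),xs.max(),ys.min(),ys.max())
d=spotter.outline_of('rack','wrist')[0]; ys,xs=np.nonzero(d['pixels'])
print(cv2.minAreaRect((ray(np.c_[xs,ys],.045)[:,:2]*1000).astype(np.float32)))
```

```text
rack [([0.4501, 0.3453, -0.0016], 0.64)]
key_a [([0.4509, 0.3717, 0.0087], 0.77), ([0.4529, 0.3238, 0.008], 0.66)]
t 7.72 p [0.4484 0.3335 0.2601] yaw 1.676 F [-0.5 -0.5 -0.2] w 0.582 grip 0.0 tilt [ 5.e-04  7.e-04 -1.e+00]
 tr [0.0016, -0.0012, 0.0001] tw [0.04, -0.03, 0.36]
0.88 367 250 267 168 190
0.78 286 252 269 130 148
((448.7920837402344, 350.22796630859375), (61.432674407958984, 110.62777709960938), 5.9869465827941895)
```

View pics/r1.png

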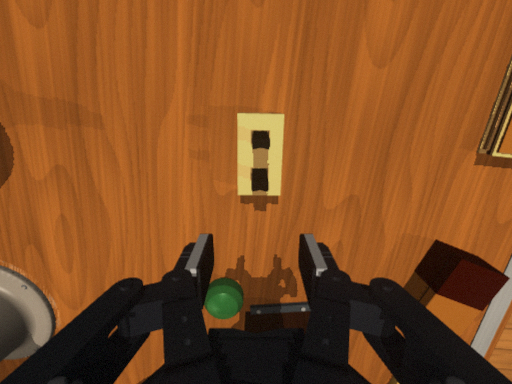

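Run:
```python
from h import *
to((.4518,.3248,.076,1.675))
```

```text
t 7.83 p [0.4484 0.3334 0.2601] yaw 1.676 F [ 0.2 -0.9  0.2] w 0.585 grip 0.0 tilt [ 4.e-04  5.e-04 -1.e+00]
 tr [-0.009, 0.0024, 0.1841] tw [0.03, -0.02, 0.04]
```

>>> {"name": "play_rows", "arguments": {
  "claw": [0.05, 0.05, 0.05, 0.05, 0.05, 0, 0, 0],
  "translation": [
    [-0.009, 0.0024, 0.06],
    [-0.009, 0.0024, 0.12],
    [-0.009, 0.0024, 0.17],
    [-0.009, 0.0024, 0.184],
    [-0.009, 0.0024, 0.184],
    [-0.009, 0.0024, 0.184],
    [-0.009, 0.0024, 0.184],
    [-0.009, 0.0024, 0.184]
  ],
  "twist": [
    [0, 0, 0],
    [0, 0, 0],
    [0, 0, 0],
    [0, 0, 0],
    [0, 0, 0],
    [0, 0, 0],
    [0, 0, 0],
    [0, 0, 0]
  ],
  "squeeze": 25
}}

```text
time_s: 8.82
eef_pos: [0.4526, 0.3253, 0.0777]
orientation: [2.102, 2.333, 0.006]
contact_force: [-0.4, 0.1, 7.0]
gripper_width: 0.224
grip_force: 27.0
```

>>> {"name": "play_rows", "arguments": {
  "claw": [0, 0, 0, 0, 0, 0],
  "translation": [
    [0, 0, 0],
    [0, 0, 0],
    [0, 0, -0.05],
    [0, 0, -0.1],
    [0, 0, -0.14],
    [0, 0, -0.14]
  ],
  "twist": [
    [0, 0, 0],
    [0, 0, 0],
    [0, 0, 0],
    [0, 0, 0],
    [0, 0, 0],
    [0, 0, 0]
  ]
}}

```text
time_s: 9.57
eef_pos: [0.453, 0.3256, 0.2199]
orientation: [2.101, 2.332, 0.012]
contact_force: [-0.3, -0.5, 0.5]
gripper_width: 0.232
grip_force: 26.2
```

Run:
```python
from h import *
(pr,ray),im=look([],'k1')
to((.527,.0223,.216,1.751),(.5354,-.022,.216,1.751))
```

```text
t 9.62 p [0.452  0.325  0.2175] yaw 1.675 F [ 0.5  0.1 -0.4] w 0.227 grip 26.238080263137817 tilt [ 0.0014  0.0034 -1.    ]
 tr [-0.3088, 0.0431, 0.0012] tw [0.2, -0.07, -4.34]
 tr [-0.3538, 0.0468, 0.0011] tw [0.2, -0.07, -4.34]
```

View pics/k1.png

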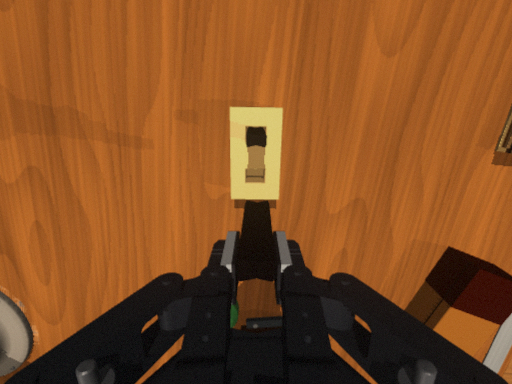

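>>> {"name": "play_rows", "arguments": {
  "claw": [0, 0, 0, 0, 0, 0, 0],
  "translation": [
    [-0.06, 0.008, 0],
    [-0.12, 0.017, 0],
    [-0.18, 0.026, 0],
    [-0.24, 0.034, 0],
    [-0.29, 0.041, 0.001],
    [-0.309, 0.043, 0.001],
    [-0.309, 0.043, 0.001]
  ],
  "twist": [
    [0.2, 0, -4.3],
    [0.2, 0, -4.3],
    [0.2, 0, -4.3],
    [0.2, 0, -4.3],
    [0.2, 0, -4.3],
    [0.2, 0, -4.3],
    [0.2, 0, -4.3]
  ]
}}

```text
time_s: 10.5
eef_pos: [0.5259, 0.0213, 0.2136]
orientation: [-2.013, -2.406, 0.006]
contact_force: [0.8, 1.0, -0.7]
gripper_width: 0.225
grip_force: 26.2
```

Run:
```python
from h import *
(pr,ray),im=look(['well_rim','socket_near_stud','socket_far'],'i1')
to((.527,.0223,.216,1.751))
a=.18; c=np.array([.538,-.036]); Rm=np.array([[np.cos(a),-np.sin(a)],[np.sin(a),np.cos(a)]])
v=im[:,:,::-1].copy()
def box(x,y,hx,hy,z,col):
    q=[(*(c+Rm@[x+sx*hx,y+sy*hy]),z) for sx,sy in((1,1),(1,-1),(-1,-1),(-1,1))]
    cv2.polylines(v,[np.int32(np.round(pr(q)*16))],True,col,1,cv2.LINE_AA,4)
box(0,0,65,100,.11,(0,0,255)) if 0 else box(0,0,.065,.1,.11,(0,0,255))
box(0,.06,.013,.01,.1,(255,0,0)); box(0,.015,.013,.01,.1,(255,0,0)); box(0,0,.053,.088,.11,(0,0,255))
cv2.imwrite('pics/i1.png',cv2.resize(v[80:380,130:400],(800,600) if 0 else (540,600),interpolation=cv2.INTER_CUBIC))
```

```text
well_rim []
socket_near_stud [([0.5365, -0.0207, 0.0976], 0.66)]
socket_far [([0.5234, 0.0196, 0.1013], 0.7), ([0.5224, 0.0213, 0.1425], 0.39)]
t 10.7 p [0.526  0.0234 0.2144] yaw 1.752 F [-0.1 -0.2 -0.8] w 0.227 grip 26.222147047519684 tilt [ 6.0e-04 -4.3e-03 -1.0e+00]
 tr [-0.0013, 0.0008, -0.0016] tw [-0.24, -0.04, 0.07]
```

View pics/i1.png

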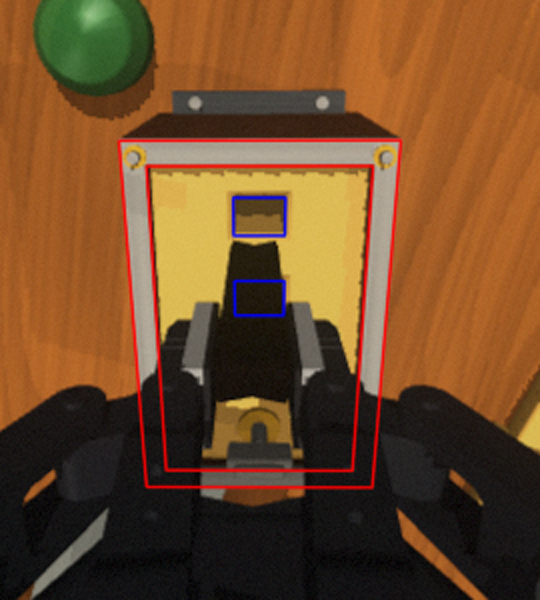

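Run:
```python
from h import *
pr,ray=cam('wrist')
s=manip.get_state(); p=np.array(s['eef_pos']); M=Ro.from_rotvec(s['orientation']).as_matrix()
f=lambda q:(pr(q)-[130,80])*2
print('key bottom corners (y+ side)', [f(p+M@[sx*.007,sy*.01,.066]).round(1).tolist() for sx in(1,-1) for sy in (-1,1)])
print('ray of left/right bottom corner at z', (p[2]-.066), ray(np.array([[227/2+130,241/2+80],[278.5/2+130,241/2+80]]),p[2]-.066).round(4), (M@[.007,.01,0]+p).round(4),(M@[.007,-.01,0]+p).round(4))
to((.527,.0228,.12,1.751),(.527,.0228,.104,1.751))
```

```text
key bottom corners (y+ side) [[[230.2, 237.1]], [[278.5, 237.1]], [[230.6, 268.3]], [[278.0, 268.3]]]
ray of left/right bottom corner at z 0.14841719947879703 [[0.5136 0.0265 0.1484]
 [0.5346 0.0304 0.1484]] [0.5346 0.0321 0.2144] [0.5149 0.0285 0.2145]
t 10.7 p [0.526  0.0234 0.2144] yaw 1.752 F [-0.1 -0.2 -0.8] w 0.227 grip 26.222147047519684 tilt [ 6.0e-04 -4.3e-03 -1.0e+00]
 tr [-0.0009, 0.0013, 0.0944] tw [-0.24, -0.04, 0.07]
 tr [-0.0009, 0.0014, 0.1104] tw [-0.24, -0.04, 0.07]
```

>>> {"name": "play_rows", "arguments": {
  "claw": [0, 0, 0, 0, 0, 0, 0, 0],
  "translation": [
    [0, 0.002, 0.01],
    [0, 0.002, 0.03],
    [0, 0.002, 0.045],
    [0, 0.002, 0.06],
    [0, 0.002, 0.075],
    [0, 0.002, 0.09],
    [0, 0.002, 0.105],
    [0, 0.002, 0.11]
  ],
  "twist": [
    [-0.2, 0, 0],
    [-0.2, 0, 0],
    [-0.2, 0, 0],
    [-0.2, 0, 0],
    [-0.2, 0, 0],
    [-0.2, 0, 0],
    [-0.2, 0, 0],
    [-0.2, 0, 0]
  ]
}}

```text
time_s: 11.7
eef_pos: [0.5274, 0.0221, 0.1034]
orientation: [-2.013, -2.41, 0.002]
contact_force: [-0.1, 1.1, 1.0]
gripper_width: 0.226
grip_force: 26.2
```

>>> {"name": "play_rows", "arguments": {
  "claw": [0.035, 0.035, 0.035, 0.035, 0.035, 0.035, 0.035],
  "translation": [
    [0, 0, 0],
    [0, 0, 0],
    [0, 0, -0.02],
    [0, 0, -0.07],
    [0, 0, -0.13],
    [0, 0, -0.15],
    [0, 0, -0.15]
  ],
  "twist": [
    [0, 0, 0],
    [0, 0, 0],
    [0, 0, 0],
    [0, 0, 0],
    [0, 0, 0],
    [0, 0, 0],
    [0, 0, 0]
  ]
}}

```text
time_s: 12.58
eef_pos: [0.5288, 0.022, 0.2567]
orientation: [2.011, 2.409, 0.004]
contact_force: [-0.3, -0.6, -1.0]
gripper_width: 0.411
grip_force: 0.0
```

Run:
```python
from h import *
(pr,ray),im=look(['key_a'],'k2')
for d in spotter.outline_of('key_a','wrist')[:2]:
    ys,xs=np.nonzero(d['pixels']); print(d['confidence'],len(xs),xs.min(),xs.max(),ys.min(),ys.max(),ray((xs.mean(),ys.mean()),.098).round(4))
to((.4466,.375,.20,1.675),(.4466,.375,.077,1.675))
cv2.imwrite('pics/k2.png',cv2.resize(im[40:300,130:400,::-1],(540,520)))
```

```text
key_a [([0.5263, 0.0203, 0.0069], 0.49)]
0.75 256 246 263 168 183 [[0.5265 0.0243 0.098 ]]
0.71 16334 194 315 121 298 [[ 0.5322 -0.0064  0.098 ]]
t 12.72 p [0.5273 0.0221 0.2532] yaw 1.75 F [-0.1 -0.4  0.7] w 0.412 grip 0.0 tilt [ 8.0e-04 -2.7e-03 -1.0e+00]
 tr [0.3616, -0.0163, 0.0535] tw [-0.15, -0.04, 4.3]
 tr [0.3615, -0.016, 0.1765] tw [-0.15, -0.04, 4.3]
```

View pics/k2.png

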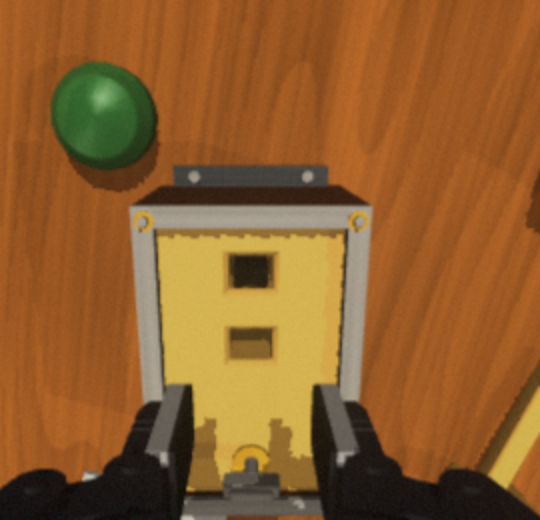

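>>> {"name": "play_rows", "arguments": {
  "claw": [0.05, 0.05, 0.05, 0.05, 0.05, 0.05, 0.05, 0.05],
  "translation": [
    [0.06, -0.003, 0.01],
    [0.12, -0.005, 0.02],
    [0.18, -0.008, 0.03],
    [0.24, -0.011, 0.04],
    [0.3, -0.013, 0.05],
    [0.355, -0.016, 0.053],
    [0.3615, -0.016, 0.053],
    [0.3615, -0.016, 0.053]
  ],
  "twist": [
    [-0.1, 0, 4.3],
    [-0.1, 0, 4.3],
    [-0.1, 0, 4.3],
    [-0.1, 0, 4.3],
    [-0.1, 0, 4.3],
    [-0.1, 0, 4.3],
    [-0.1, 0, 4.3],
    [-0.1, 0, 4.3]
  ]
}}

```text
time_s: 13.72
eef_pos: [0.4472, 0.3747, 0.2002]
orientation: [2.101, 2.335, -0.002]
contact_force: [0.2, -0.7, 0.0]
gripper_width: 0.586
grip_force: 0.0
```

Run:
```python
from h import *
to((.4466,.375,.0765,1.675))
```

```text
t 13.72 p [0.4472 0.3747 0.2002] yaw 1.676 F [ 0.2 -0.7  0. ] w 0.586 grip 0.0 tilt [-1.3e-03 -8.0e-04 -1.0e+00]
 tr [0.0005, -0.0005, 0.1237] tw [-0.04, 0.08, 0.07]
```

>>> {"name": "play_rows", "arguments": {
  "claw": [0.05, 0.05, 0.05, 0.05, 0, 0, 0, 0],
  "translation": [
    [0, 0, 0.05],
    [0, 0, 0.1],
    [0, 0, 0.124],
    [0, 0, 0.124],
    [0, 0, 0.124],
    [0, 0, 0.124],
    [0, 0, 0.124],
    [0, 0, 0.124]
  ],
  "twist": [
    [0, 0, 0],
    [0, 0, 0],
    [0, 0, 0],
    [0, 0, 0],
    [0, 0, 0],
    [0, 0, 0],
    [0, 0, 0],
    [0, 0, 0]
  ]
}}

```text
time_s: 14.72
eef_pos: [0.4489, 0.3754, 0.0793]
orientation: [2.101, 2.333, 0.007]
contact_force: [0.2, -1.2, 6.8]
gripper_width: 0.228
grip_force: 26.6
```

>>> {"name": "play_rows", "arguments": {
  "claw": [0, 0, 0, 0, 0],
  "translation": [
    [0, 0, 0],
    [0, 0, -0.05],
    [0, 0, -0.1],
    [0, 0, -0.14],
    [0, 0, -0.14]
  ],
  "twist": [
    [0, 0, 0],
    [0, 0, 0],
    [0, 0, 0],
    [0, 0, 0],
    [0, 0, 0]
  ]
}}

```text
time_s: 15.35
eef_pos: [0.4491, 0.3759, 0.2217]
orientation: [2.1, 2.332, 0.014]
contact_force: [0.1, 0.4, -0.3]
gripper_width: 0.226
grip_force: 25.9
```

Run:
```python
from h import *
to((.5359,-.0210,.216,1.751))
```

```text
t 15.35 p [0.4491 0.3759 0.2217] yaw 1.675 F [ 0.1  0.4 -0.3] w 0.226 grip 25.899038314819336 tilt [ 0.0037  0.0086 -1.    ]
 tr [-0.4039, 0.0449, 0.0046] tw [0.5, -0.19, -4.33]
```

>>> {"name": "play_rows", "arguments": {
  "claw": [0, 0, 0, 0, 0, 0, 0, 0],
  "translation": [
    [-0.06, 0.007, 0],
    [-0.12, 0.014, 0],
    [-0.18, 0.021, 0],
    [-0.24, 0.028, 0],
    [-0.3, 0.035, 0.001],
    [-0.36, 0.041, 0.001],
    [-0.4, 0.045, 0.001],
    [-0.404, 0.046, 0.001]
  ],
  "twist": [
    [0.1, 0, -4.3],
    [0.1, 0, -4.3],
    [0.1, 0, -4.3],
    [0.1, 0, -4.3],
    [0.1, 0, -4.3],
    [0.1, 0, -4.3],
    [0.1, 0, -4.3],
    [0.1, 0, -4.3]
  ]
}}

```text
time_s: 16.35
eef_pos: [0.5352, -0.0245, 0.2154]
orientation: [-2.017, -2.406, 0.002]
contact_force: [0.0, 0.6, 0.1]
gripper_width: 0.224
grip_force: 25.9
```

Run:
```python
from h import *
imaging.grab_frame('wrist')
(pr,ray),im=look([],'i2')
s=manip.get_state(); p=np.array(s['eef_pos']); M=Ro.from_rotvec(s['orientation']).as_matrix()
v=im[:,:,::-1].copy()
def box(q,col): cv2.polylines(v,[np.int32(np.round(pr(q)*16))],True,col,1,cv2.LINE_AA,4)
a=.18; c=np.array([.538,-.036]); Rm=np.array([[np.cos(a),-np.sin(a)],[np.sin(a),np.cos(a)]])
S=((1,1),(1,-1),(-1,-1),(-1,1))
for x,y,hx,hy,z in((0,0,.065,.1,.11),(0,.06,.013,.01,.1),(0,.015,.013,.01,.1)): box([(*(c+Rm@[x+i*hx,y+j*hy]),z) for i,j in S],(0,0,255))
box([p+M@[i*.007,j*.01,.067] for i,j in S],(0,255,0))
cv2.imwrite('pics/i2.png',cv2.resize(v[80:380,130:400],(540,600),interpolation=cv2.INTER_CUBIC))
to((.5359,-.0205,.216,1.751),(.5359,-.0205,.1035,1.751))
```

```text
t 16.45 p [ 0.5351 -0.0221  0.2157] yaw 1.749 F [ 0.5  0.8 -0.6] w 0.231 grip 25.87045669555664 tilt [ 0.0011 -0.0019 -1.    ]
 tr [0.0014, 0.0011, -0.0003] tw [-0.11, -0.06, -0.12]
 tr [0.0013, 0.0013, 0.1122] tw [-0.11, -0.06, -0.12]
```

View pics/i2.png

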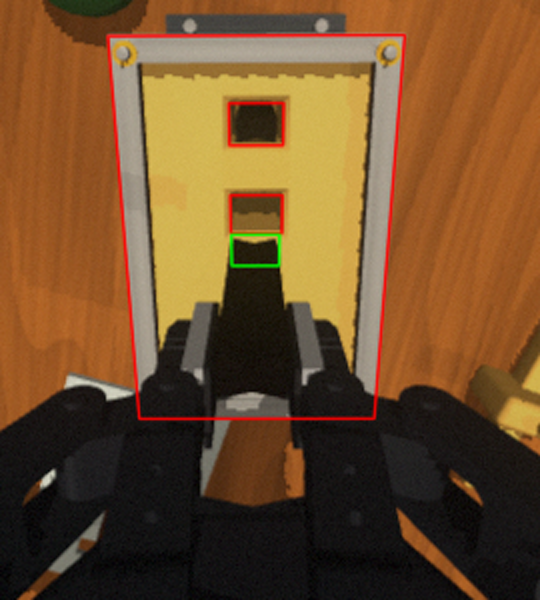

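>>> {"name": "play_rows", "arguments": {
  "claw": [0, 0, 0, 0, 0, 0, 0, 0],
  "translation": [
    [0.0015, 0.0018, 0.01],
    [0.0015, 0.0018, 0.03],
    [0.0015, 0.0018, 0.045],
    [0.0015, 0.0018, 0.06],
    [0.0015, 0.0018, 0.075],
    [0.0015, 0.0018, 0.09],
    [0.0015, 0.0018, 0.105],
    [0.0015, 0.0018, 0.112]
  ],
  "twist": [
    [-0.1, 0, 0],
    [-0.1, 0, 0],
    [-0.1, 0, 0],
    [-0.1, 0, 0],
    [-0.1, 0, 0],
    [-0.1, 0, 0],
    [-0.1, 0, 0],
    [-0.1, 0, 0]
  ]
}}

```text
time_s: 17.45
eef_pos: [0.5366, -0.0203, 0.1034]
orientation: [-2.014, -2.411, -0.001]
contact_force: [0.1, 0.0, -0.7]
gripper_width: 0.227
grip_force: 25.9
```

>>> {"name": "play_rows", "arguments": {
  "claw": [0, 0.035, 0.035, 0.035, 0.035, 0.035, 0.035, 0.035],
  "translation": [
    [0, 0, 0],
    [0, 0, 0],
    [0, 0, 0],
    [0, 0, -0.02],
    [0, 0, -0.07],
    [0, 0, -0.13],
    [0, 0, -0.18],
    [0, 0, -0.18]
  ],
  "twist": [
    [0, 0, 0],
    [0, 0, 0],
    [0, 0, 0],
    [0, 0, 0],
    [0, 0, 0],
    [0, 0, 0],
    [0, 0, 0],
    [0, 0, 0]
  ]
}}

```text
time_s: 18.45
eef_pos: [0.5386, -0.0206, 0.2895]
orientation: [2.007, 2.404, 0.009]
contact_force: [-0.2, 0.4, -1.2]
gripper_width: 0.409
grip_force: 0.0
```

Run:
```python
from h import *
(pr,ray),im=look(['key_a','wing'],'k3')
for d in spotter.outline_of('key_a','wrist')[:3]:
    ys,xs=np.nonzero(d['pixels']); print(d['confidence'],len(xs),xs.min(),xs.max(),ys.min(),ys.max(),ray((xs.mean(),ys.mean()),.098).round(4))
d=spotter.outline_of('wing','wrist')[0]; ys,xs=np.nonzero(d['pixels']); print(d['confidence'],len(xs),cv2.minAreaRect((ray(np.c_[xs,ys],.135)[:,:2]*1000).astype(np.float32)))
to((.473,-.312,.28,1.43))
```

```text
key_a [([0.5261, 0.0189, 0.0045], 0.74), ([0.5423, -0.0228, 0.0061], 0.69)]
wing [([0.5529, -0.1036, 0.1309], 0.71), ([0.4196, 0.088, -0.0005], 0.61)]
0.77 210 247 262 162 175 [[ 0.537  -0.0183  0.098 ]]
0.58 271 243 261 125 141 [[0.526  0.0245 0.098 ]]
0.92 337 ((547.1663208007812, -91.74879455566406), (32.27341079711914, 21.91398048400879), 9.957942008972168)
t 18.7 p [ 0.5361 -0.0202  0.2832] yaw 1.75 F [-0.   0.1 -0. ] w 0.413 grip 0.0 tilt [ 0.0011 -0.0013 -1.    ]
 tr [-0.2758, -0.1141, 0.003] tw [-0.08, -0.05, 18.34]
```

>>> {"name": "play_rows", "arguments": {
  "claw": [0.06, 0.06, 0.06, 0.06, 0.06, 0.06, 0.06, 0.06],
  "translation": [
    [-0.055, -0.023, 0],
    [-0.11, -0.046, 0],
    [-0.16, -0.067, 0.003],
    [-0.215, -0.09, 0.01],
    [-0.265, -0.11, 0.02],
    [-0.276, -0.114, 0.03],
    [-0.276, -0.114, 0.033],
    [-0.276, -0.114, 0.033]
  ],
  "twist": [
    [0, 0, 9],
    [0, 0, 18.3],
    [0, 0, 18.3],
    [0, 0, 18.3],
    [0, 0, 18.3],
    [0, 0, 18.3],
    [0, 0, 18.3],
    [0, 0, 18.3]
  ]
}}

```text
time_s: 19.7
eef_pos: [0.4742, -0.3108, 0.2511]
orientation: [-2.369, -2.062, -0.002]
contact_force: [0.4, 0.3, 0.1]
gripper_width: 0.699
grip_force: 0.0
```

Run:
```python
from h import *
imaging.grab_frame('wrist')
(pr,ray),im=look(['cover','cover_handle','cover_slot'],'c1')
hsv=cv2.cvtColor(im,cv2.COLOR_RGB2HSV)
d=spotter.outline_of('cover','wrist')[0]; 
m=d['pixels']&(hsv[:,:,1]<50); ys,xs=np.nonzero(m)
print(d['confidence'],len(xs),ys.max(),cv2.minAreaRect((ray(np.c_[xs,ys],.005)[:,:2]*1000).astype(np.float32)))
d=spotter.outline_of('cover_handle','wrist')[0]; ys,xs=np.nonzero(d['pixels']);print(d['confidence'],len(xs))
to((.473,-.312,.06,1.43))
cv2.imwrite('pics/c1.png',im[:,:,::-1])
```

```text
cover [([0.474, -0.3092, -0.0005], 0.98)]
cover_handle [([0.4711, -0.3095, 0.031], 0.77)]
cover_slot [([0.4664, -0.3753, 0.0021], 0.67)]
0.69 10874 222 ((473.15155029296875, -308.18243408203125), (199.0582275390625, 129.72535705566406), 82.32476043701172)
0.9 11704
t 20.05 p [ 0.4742 -0.3117  0.2519] yaw 1.432 F [-0.2  0.6 -0. ] w 0.705 grip 0.0 tilt [ 1.0e-04  1.9e-03 -1.0e+00]
 tr [-0.0004, -0.0015, 0.1919] tw [0.11, -0.01, 0.1]
```

View pics/c1.png

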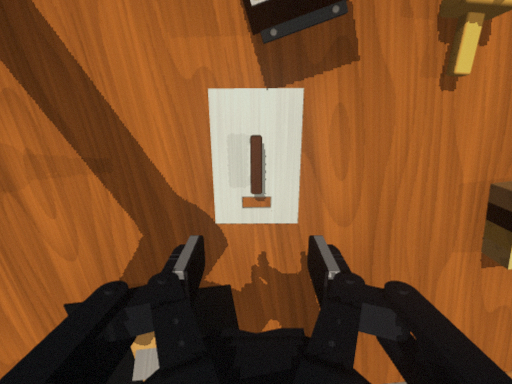

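Run:
```python
from h import *
to((.4733,-.3088,.017,1.437))
```

```text
t 20.05 p [ 0.4742 -0.3117  0.2519] yaw 1.432 F [-0.2  0.6 -0. ] w 0.705 grip 0.0 tilt [ 1.0e-04  1.9e-03 -1.0e+00]
 tr [0.0028, -0.0017, 0.2349] tw [0.11, -0.01, -0.3]
```

>>> {"name": "play_rows", "arguments": {
  "claw": [0.045, 0.045, 0.045, 0.045, 0.045, 0.045, 0, 0],
  "translation": [
    [0.003, -0.0015, 0.06],
    [0.003, -0.0015, 0.12],
    [0.003, -0.0015, 0.18],
    [0.003, -0.0015, 0.22],
    [0.003, -0.0015, 0.235],
    [0.003, -0.0015, 0.235],
    [0.003, -0.0015, 0.235],
    [0.003, -0.0015, 0.235]
  ],
  "twist": [
    [0.1, 0, -0.3],
    [0.1, 0, -0.3],
    [0.1, 0, -0.3],
    [0.1, 0, -0.3],
    [0.1, 0, -0.3],
    [0.1, 0, -0.3],
    [0.1, 0, -0.3],
    [0.1, 0, -0.3]
  ],
  "squeeze": 80
}}

```text
time_s: 21.05
eef_pos: [0.4744, -0.31, 0.0187]
orientation: [2.363, 2.064, 0.001]
contact_force: [0.9, -0.5, 1.0]
gripper_width: 0.165
grip_force: 78.4
```

>>> {"name": "play_rows", "arguments": {
  "claw": [0, 0, 0, 0],
  "translation": [
    [0, 0, 0],
    [0, 0, 0],
    [0, 0, 0],
    [0, 0, 0]
  ],
  "twist": [
    [0, 0, 0],
    [0, 0, 0],
    [0, 0, 0],
    [0, 0, 0]
  ]
}}

```text
time_s: 21.55
eef_pos: [0.4744, -0.31, 0.0186]
orientation: [2.363, 2.064, 0.001]
contact_force: [0.1, 0.4, 7.0]
gripper_width: 0.166
grip_force: 79.3
```

Run:
```python
from h import *
to()
```

```text
t 21.55 p [ 0.4744 -0.31    0.0186] yaw 1.436 F [0.1 0.4 7. ] w 0.166 grip 79.2895495891571 tilt [-0.0019  0.0033 -1.    ]
```

>>> {"name": "play_rows", "arguments": {
  "claw": [0, 0, 0, 0, 0, 0, 0, 0],
  "translation": [
    [0, 0, -0.02],
    [0, 0, -0.06],
    [0, 0, -0.11],
    [0, 0, -0.16],
    [0, 0, -0.19],
    [0, 0, -0.2],
    [0, 0, -0.2],
    [0, 0, -0.2]
  ],
  "twist": [
    [0, 0, 0],
    [0, 0, 0],
    [0, 0, 0],
    [0, 0, 0],
    [0, 0, 0],
    [0, 0, 0],
    [0, 0, 0],
    [0, 0, 0]
  ]
}}

```text
time_s: 22.55
eef_pos: [0.4725, -0.3085, 0.2146]
orientation: [-2.363, -2.064, 0.001]
contact_force: [-0.4, -0.0, -4.2]
gripper_width: 0.169
grip_force: 78.9
```

Run:
```python
from h import *
to((.5382,-.0372,.22,1.751))
```

```text
t 22.55 p [ 0.4725 -0.3085  0.2146] yaw 1.436 F [-0.4 -0.  -4.2] w 0.169 grip 78.94659161567688 tilt [ 0.0024 -0.0034 -1.    ]
 tr [0.2777, 0.0286, -0.0049] tw [-0.17, -0.17, -18.05]
```

>>> {"name": "play_rows", "arguments": {
  "claw": [0, 0, 0, 0, 0, 0, 0, 0],
  "translation": [
    [0.03, 0.003, -0.005],
    [0.08, 0.008, -0.005],
    [0.13, 0.013, -0.005],
    [0.18, 0.018, -0.005],
    [0.23, 0.023, -0.005],
    [0.265, 0.028, -0.005],
    [0.278, 0.0286, -0.005],
    [0.278, 0.0286, -0.005]
  ],
  "twist": [
    [-0.1, -0.1, -3],
    [-0.1, -0.1, -6],
    [-0.2, -0.2, -10],
    [-0.2, -0.2, -14],
    [-0.2, -0.2, -18],
    [-0.2, -0.2, -18],
    [-0.2, -0.2, -18],
    [-0.2, -0.2, -18]
  ]
}}

```text
time_s: 23.55
eef_pos: [0.5385, -0.0372, 0.2206]
orientation: [2.01, 2.411, -0.002]
contact_force: [-0.3, -0.9, -4.3]
gripper_width: 0.166
grip_force: 78.9
```

Run:
```python
from h import *
imaging.grab_frame('wrist'); imaging.grab_frame('wrist')
(pr,ray),im=look(['cover','cover_handle','cover_slot'],'h1')
s=manip.get_state(); p=np.array(s['eef_pos']); z=p[2]-.0186
hsv=cv2.cvtColor(im,cv2.COLOR_RGB2HSV); m=((hsv[:,:,1]<50)&(hsv[:,:,2]>120)).astype(np.uint8)
n,l,st,c=cv2.connectedComponentsWithStats(m); i=1+np.argmax(st[1:,4]); print(st[i])
ys,xs=np.nonzero(l==i); print(z,cv2.minAreaRect((ray(np.c_[xs,ys],z+.005)[:,:2]*1000).astype(np.float32)))
for c in('scene','side'):
    imaging.grab_frame(c)
    for q in('cover','cover_slot','cover_handle'): print(c,q,[(np.round(d['position'],4).tolist(),round(d['confidence'],2)) for d in spotter.place_of(q,c)][:1])
to((.5382,-.0372,.22,1.751))
cv2.imwrite('pics/h1.png',im[:,:,::-1])
```

```text
cover [([0.5379, -0.0372, 0.2041], 0.86)]
cover_handle [([0.5398, -0.0408, 0.2345], 0.86)]
cover_slot [([0.5511, -0.103, 0.2052], 0.89)]
[  134    65   244   214 40467]
0.2029273505555335 ((531.2471923828125, -4.833061218261719), (129.9940948486328, 133.23533630371094), 10.221656799316406)
scene cover []
scene cover_slot [([0.5504, -0.1021, 0.2006], 0.94)]
scene cover_handle [([0.5351, -0.0395, 0.234], 0.92)]
side cover [([0.5373, -0.0407, 0.2023], 0.73)]
side cover_slot [([0.5482, -0.1028, 0.2026], 0.62)]
side cover_handle [([0.5387, -0.0378, 0.2388], 0.82)]
t 24.25 p [ 0.5389 -0.0375  0.2216] yaw 1.75 F [-0.3  0.6 -4.5] w 0.168 grip 78.89386296272278 tilt [-0.0034  0.0027 -1.    ]
 tr [0.0005, -0.0006, 0.0016] tw [0.15, 0.19, -0.05]
```

View pics/h1.png

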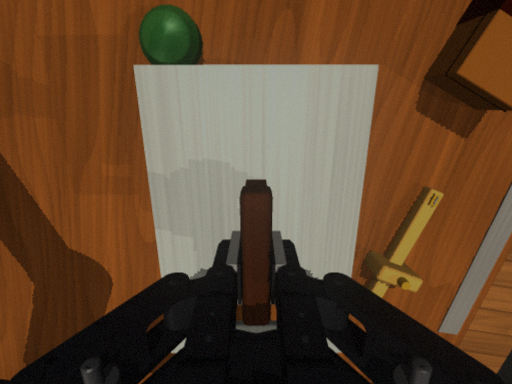

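>>> {"name": "play_rows", "arguments": {
  "claw": [0, 0, 0, 0, 0, 0, 0, 0],
  "translation": [
    [0.0015, 0, 0.02],
    [0.0015, 0, 0.04],
    [0.0015, 0, 0.055],
    [0.0015, 0, 0.062],
    [0.0015, 0, 0.066],
    [0.0015, 0, 0.07],
    [0.0015, 0, 0.073],
    [0.0015, 0, 0.073]
  ],
  "twist": [
    [0, 0, 0],
    [0, 0, 0],
    [0, 0, 0],
    [0, 0, 0],
    [0, 0, 0],
    [0, 0, 0],
    [0, 0, 0],
    [0, 0, 0]
  ]
}}

```text
time_s: 25.25
eef_pos: [0.5388, -0.0362, 0.1485]
orientation: [2.011, 2.408, -0.0]
contact_force: [-0.1, -0.5, -4.5]
gripper_width: 0.169
grip_force: 78.7
```

Run:
```python
from h import *
to((.5386,-.036,.134,1.751))
for c in('scene','side'):
    imaging.grab_frame(c)
    for q in('cover','cover_slot','wing'): print(c,q,[(np.round(d['position'],4).tolist(),round(d['confidence'],2)) for d in spotter.place_of(q,c)][:1])
```

```text
t 25.25 p [ 0.5388 -0.0362  0.1485] yaw 1.75 F [-0.1 -0.5 -4.5] w 0.169 grip 78.74521493911743 tilt [-0.0033  0.0025 -1.    ]
 tr [0.0003, -0.0002, 0.0145] tw [0.14, 0.19, -0.05]
scene cover [([0.7833, 0.1595, -0.0008], 0.71)]
scene cover_slot [([0.5523, -0.0994, 0.1274], 0.61)]
scene wing [([0.5519, -0.0975, 0.1305], 0.57)]
side cover [([0.5365, -0.0366, 0.1282], 0.77)]
side cover_slot [([0.5489, -0.0985, 0.1269], 0.57)]
side wing []
```

>>> {"name": "play_rows", "arguments": {
  "claw": [0, 0, 0, 0, 0, 0, 0],
  "translation": [
    [0, 0, 0.005],
    [0, 0, 0.01],
    [0, 0, 0.013],
    [0, 0, 0.016],
    [0, 0, 0.018],
    [0, 0, 0.018],
    [0, 0, 0.018]
  ],
  "twist": [
    [0, 0, 0],
    [0, 0, 0],
    [0, 0, 0],
    [0, 0, 0],
    [0, 0, 0],
    [0, 0, 0],
    [0, 0, 0]
  ]
}}

```text
time_s: 26.52
eef_pos: [0.5388, -0.0362, 0.131]
orientation: [2.011, 2.408, -0.0]
contact_force: [-2.6, 0.7, 4.8]
gripper_width: 0.167
grip_force: 80.0
```

>>> {"name": "play_rows", "arguments": {
  "claw": [0, 0, 0, 0, 0],
  "translation": [
    [0, 0, 0.001],
    [0, 0, 0.002],
    [0, 0, 0.003],
    [0, 0, 0.004],
    [0, 0, 0.004]
  ],
  "twist": [
    [0, 0, 0],
    [0, 0, 0],
    [0, 0, 0],
    [0, 0, 0],
    [0, 0, 0]
  ]
}}

```text
time_s: 27.15
eef_pos: [0.5389, -0.0363, 0.1286]
orientation: [2.01, 2.407, 0.0]
contact_force: [-9.4, 1.4, 19.7]
gripper_width: 0.165
grip_force: 82.3
```

Run:
```python
from h import *
to((.5386,-.036,.128,1.751))
for c in('scene','side'):
    im=imaging.grab_frame(c); cv2.imwrite(f'pics/f_{c}.png',im[:,:,::-1])
    for q in('cover','cover_slot','cover_handle','wing','glass_weight','gauge'): print(c,q,[(np.round(d['position'],4).tolist(),round(d['confidence'],2)) for d in spotter.place_of(q,c)][:1])
a=cv2.imread('pics/f_scene.png')[130:270,150:310]; b=cv2.imread('pics/f_side.png')[130:270,220:380]
cv2.imwrite('pics/f.png',cv2.resize(np.vstack([a,b]),None,fx=2.1,fy=2.1,interpolation=cv2.INTER_CUBIC))
```

```text
t 27.15 p [ 0.5389 -0.0363  0.1286] yaw 1.75 F [-9.4  1.4 19.7] w 0.165 grip 82.31362223625183 tilt [-0.004   0.0037 -1.    ]
 tr [0.0003, -0.0003, 0.0006] tw [0.21, 0.23, -0.04]
scene cover [([0.5378, -0.0386, 0.1125], 0.8)]
scene cover_slot [([0.5511, -0.1018, 0.1054], 0.82)]
scene cover_handle [([0.5383, -0.0366, 0.1414], 0.98)]
scene wing [([0.5507, -0.0985, 0.1257], 0.65)]
scene glass_weight [([0.4529, 0.3458, -0.0019], 0.53)]
scene gauge [([0.7667, -0.129, -0.004], 0.63)]
side cover [([0.5343, -0.0354, 0.11], 0.98)]
side cover_slot [([0.5476, -0.103, 0.1064], 0.88)]
side cover_handle [([0.5369, -0.04, 0.1449], 0.91)]
side wing []
side glass_weight [([0.42, 0.0908, 0.0029], 0.87)]
side gauge [([0.7661, -0.1285, 0.0034], 0.9)]
```

View pics/f.png

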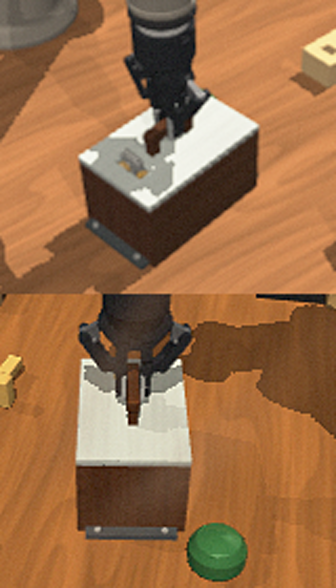

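The cover is flush on the well with the wing standing through the slot at about (130,160). It is held down with about 24 N, so I'm handing the job in.

```bash
python3 -c "
from rig import manip
print(manip.finish_job())"
```

```text
the job is handed in; nothing more can be done
None
```

I've handed the job in: both keys are at the bottom of their sockets, the wing is in line with the slot, and the cover is flush on the frame with the gripper still pressing it down at about 24 N. The box was not touched, and the gauge and glass weight are where they were; the hand-in gave no verdict.

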